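Turn the hold-downs of a solder pallet in over the circuit board

ROBOT

A 7-joint arm with a two-finger parallel gripper is mounted at the origin on the work surface. World frame = base frame: x ahead of the robot, y to its left, z up, the work surface at z = 0. Lengths are in m, angles in rad, forces in N, time in s.
With the tool pointing down it reaches from about 0.425 to 0.95 m from the base axis. Payload 4.7 kg.
Tool frame: the origin (TCP) lies on the centre line of the jaws, within the pads' length; the fingertips stand 17 mm ahead of it and the grasp point (between the pads) lies 2 mm behind it (tip_extent is the distance from the TCP to the fingertips, in m); z points along the fingers, y is the direction in which the jaws open and shut (so a half turn about z gives the same grasp; the last joint's range is limited). The gripper opens to 87 mm and grips with 3 to 60 N. Pads are 19 mm wide; open, the fingers measure 117 mm over their backs; the gripper's body (75 mm by 190 mm) begins 51 mm behind the grasp point.
Start: joints at [-1.147, 0.469, -0.049, 1.532, 0.024, 1.141, -0.082], TCP at [0.295, 0.607, 0.24] pointing down, gripper open.
Joint ranges: [-2.59, 2.59], [-0.33, 1.99], [-1.39, 1.29], [0.1, 2.45], [-1.04, 4.18], [0.21, 1.99], [-2.66, 2.66]. Speed limits (rad/s): [2.57, 2.57, 3.14, 3.14, 3.14, 3.14, 3.14].

INTERFACE

Orientations are given as [roll, pitch, yaw] about the fixed x, y, z axes, in that order (R = Rz(yaw) Ry(pitch) Rx(roll)).
In Python, from cell import * gives the robot as it stands.
- The arm moves only by the tool step_arm, never from a script. Its argument "increments" is a list of rows, each a list of 7 numbers: the shift along the tool's x, y, z scaled (see below), then the turn, a rotation vector about the tool's x, y, z scaled (see below), then the opening in per cent of the stroke, from 0 (shut) to 100 (fully open). A call has 1 to 12 rows; each row is the pose to reach, as a shift and turn from the pose measured when the call began, along the tool's axes at that moment, turning the shorter way round; what a row does not reach only later rows make up. The controller multiplies each number of a shift by 0.1 m and each number of a turn by 360 degrees. A row lasts 1/12 s, in which the tool goes at most 41.7 mm and 7.16 degrees, less where a joint would pass 70% of its speed; a pose out of reach is approached as far as the arm can. A call with a number of a shift or a turn outside -1 to 1 is refused whole. A call with a gripper value outside its range is refused whole. The fingers move at their own pace and stop on an object; "grip_force" is the grip in N (left out, the last holds). Time passes only in rows, so rows that repeat a pose let the fingers close. It gives the time, the measured TCP pose, the force and the opening at its end, in the units of the state.
- get_state(): the state, without advancing time (a new reading comes with each control period).
- capture(name): name is "scene" or "top" or "wrist"; returns a dict with "image" (384x512x3 uint8, red, green, blue), "K" (3x3 intrinsics, pixels), "R" (3x3) and "t" (3): a world point X has camera coordinates R X + t. Camera axes: x right, y down, z forward; pixel columns grow to the right and rows downward; lengths in m; the calibration is good to about 2 mm. A picture is of the moment at which its call begins. There is no depth.
- finish_job(): hands the job in, once; it reports no verdict.
Trained networks look in a picture, given as the dict that the camera call returned (one of the last four; its "shot" number tells which), for a name from the list of things; names that differ only in an ending like _2 or _b are one class to them, and where a whole thing is asked for, a point or a joint stands for the part that bears it (a point fixed in the world has none). Each returns a list of dicts, best first, with "p" (0 to 1); they miss things now and then, are a little off and sometimes report something else, mostly with a low value. They report only what shows in the picture. A call takes as long as a camera call. They do not tell look-alikes from the thing itself.
- boxes_of(picture, label): "point" ([row, column] in pixels, amid what is visible of it).
- regions_of(picture, label): "mask" (384x512 bool, what is visible of it) and "point" ([row, column] in pixels, amid what is visible of it).
- mark_of(picture, label): "point" ([row, column] in pixels: a listed point, or the origin of a listed thing).
The state is a dict: "t": time; "qpos": joint angles; "qvel": joint speeds; "joint_torque": joint torques, N m; "position": TCP position; "tool_rot": TCP orientation; "ft_force": force on the tool from outside, world axes, zero at the start; "torque": the same for the moment, N m; "width": finger opening in m.
Only numpy, scipy, OpenCV 4.12 (cv2) and the standard library are available. Lean on these libraries where they do the work, as an engineer would, in place of code of your own. Each camera call takes 0.05 s, during which the arm holds its last target.

TASK

The circuit board is seated in its solder pallet, but the three yellow hold-downs round it are still swung out. With a fingertip, push each one round on its pivot until it points square in across the board's edge with its tip over the board. Only push them sideways, without pinching or pressing down on them; leave the board seated without leaning on it, and disturb nothing else on the bench.

Things in the scene. Friction and masses are not known exactly. Their poses are not given: they have to be found in the camera images.
- pallet: solder pallet, fixed: black plate 250 (x) by 320 (y) by 12 mm flat on the bench, a recess in its middle holding the board; origin at the centre of its underside, x away from the robot, y left, z up. Aluminium rails 9 wide, 8 mm above the plate, along x at y = +-155.5 mm. Two fixed grey lips (x 45 to 63, y +-45 mm, 10 mm above the plate) hook over the board's far edge. The three hold-downs turn on the plate
- board: green circuit board 100 (x) by 150 (y) by 2.4 mm, about 160 g, loose but seated in the recess (1 mm play), centred on the pallet, top 0.6 mm below the plate's top; origin at the centre of its underside, axes as the pallet's. Parts up to 27 mm tall stand at x -5 to 45, |y| under 53 mm; the rest of it is almost bare
- left_clip (a joint): turn (rad) of the hold-down at the board's left (+y) short edge: 0 = pointing square in across the board's edge, positive = counterclockwise from above, the arm's bearing in the pallet frame is -pi/2 + this; range -2 to 2, no stop at 0; stays where left (friction 0.04 N m, 1.3 N at 30 mm from the pivot); starts swung out at +0.8 to +1.8, tip towards the far side
- left_clip_tip (a point): middle of the free end of that hold-down's arm, at its top face, 27 mm above the bench. The arm is a mustard-yellow bar 14 mm wide, reaching 40 mm from its pivot to the tip (12 mm behind it), side faces upright, underside 1.5 mm and top 15 mm above the plate
- left_clip_pivot (a point): pivot axis of that hold-down at the arm's top face, 27 mm above the bench; a dark screw head 12 mm across stands 6 mm above it. It lies at (+15, +103) mm in the pallet frame, 28 mm outside the board's edge; turned in, the arm points along the pallet's -y and its tip covers 12 mm of the board
- right_clip (a joint): turn (rad) of the hold-down at the board's right (-y) short edge: 0 = pointing square in across the board's edge, positive = counterclockwise from above, the arm's bearing in the pallet frame is +pi/2 + this; range -2 to 2, no stop at 0; stays where left (friction 0.04 N m, 1.3 N at 30 mm from the pivot); starts swung out at +0.8 to +1.8, tip towards the robot side
- right_clip_tip (a point): middle of the free end of that hold-down's arm, at its top face, 27 mm above the bench. The arm is a mustard-yellow bar 14 mm wide, reaching 40 mm from its pivot to the tip (12 mm behind it), side faces upright, underside 1.5 mm and top 15 mm above the plate
- right_clip_pivot (a point): pivot axis of that hold-down at the arm's top face, 27 mm above the bench; a dark screw head 12 mm across stands 6 mm above it. It lies at (-10, -103) mm in the pallet frame, 28 mm outside the board's edge; turned in, the arm points along the pallet's +y and its tip covers 12 mm of the board
- near_clip (a joint): turn (rad) of the hold-down at the board's long edge nearest the robot (-x): 0 = pointing square in across the board's edge, positive = counterclockwise from above, the arm's bearing in the pallet frame is 0 + this; range -2 to 2, no stop at 0; stays where left (friction 0.04 N m, 1.3 N at 30 mm from the pivot); starts swung out at -1.8 to -0.8, tip towards the right side
- near_clip_tip (a point): middle of the free end of that hold-down's arm, at its top face, 27 mm above the bench. The arm is a mustard-yellow bar 14 mm wide, reaching 40 mm from its pivot to the tip (12 mm behind it), side faces upright, underside 1.5 mm and top 15 mm above the plate
- near_clip_pivot (a point): pivot axis of that hold-down at the arm's top face, 27 mm above the bench; a dark screw head 12 mm across stands 6 mm above it. It lies at (-78, 0) mm in the pallet frame, 28 mm outside the board's edge; turned in, the arm points along the pallet's +x and its tip covers 12 mm of the board
- plug: loose black connector 14 x 32 x 15 mm lying on the pallet's far right corner; origin under its centre. Leave alone. (Beyond the pallet's far edge stand two clear parts bins, fixed, 85 x 130 mm, 45 mm high)
- spool: solder spool standing left of the pallet, 62 mm across, 45 mm high; origin under its centre. Leave alone.
- meter: yellow multimeter lying right of the pallet, 150 (its x) by 75 by 32 mm, knob to 42 mm; origin under its centre. Leave alone.
- driver: red screwdriver lying between the robot and the pallet, about 170 mm long along its own x, under 35 mm high; origin under its middle. Leave alone.
- pliers: crimping pliers with teal handles lying left of the pallet, about 190 mm long along its own x, 85 wide, 20 high; origin between jaws and handles. Leave alone.
There are look-alikes about, which are no part of the job. Leave any purple look-alike of the board alone.

How it is judged:
At the end, for the whole second after the job is handed in: All three hold-downs point square in across the board's edge to within 0.26 rad (15 degrees) and are at rest; the board still lies in its recess (within 6 mm of the middle, not raised or tipped); the other things are within 30 mm of where they stood (value of joint left_clip between -0.26 and 0.26 rad and velocity of joint left_clip between -0.05 and 0.05 rad/s and value of joint right_clip between -0.26 and 0.26 rad and velocity of joint right_clip between -0.05 and 0.05 rad/s and value of joint near_clip between -0.26 and 0.26 rad and velocity of joint near_clip between -0.05 and 0.05 rad/s and horizontal distance between board and pallet below 0.006 m and z of board in the frame of pallet below 0.0115 m and angle between board's own z axis and vertical below 0.03 rad and distance of each of spool, meter, driver, pliers, plug from where it was at the start of the episode below 0.03 m); the robot touches nothing.
It fails at once if the board is lifted out of its recess (5 mm) or tipped (z of board in the frame of pallet above 0.014 m or angle between board's own z axis and vertical above 0.12 rad).
It fails at once if the robot leans on the board or its parts with more than 15 N (contact force between any of the fingers, the arm and board above 15 N).
It fails at once if another thing on the bench is shifted or lifted by more than 30 mm (distance of any of spool, meter, driver, pliers, plug from where it was at the start of the episode above 0.03 m).
It fails at once if a hold-down is pinched or pressed down on: more than 3 N from the fingers on both of its side halves at once ((contact force between the fingers and left_clip_c0 above 3 N and contact force between the fingers and left_clip_c1 above 3 N) or (contact force between the fingers and right_clip_c0 above 3 N and contact force between the fingers and right_clip_c1 above 3 N) or (contact force between the fingers and near_clip_c0 above 3 N and contact force between the fingers and near_clip_c1 above 3 N)).
It also fails if it takes over 58 s, if anything falls off the work surface, if the arm or the gripper's body presses on something with over 40 N, if the wrist force passes 120 N, or if a joint passes its speed limit or range.

## Working session

There is one attempt and no reset: what is moved stays moved. The work goes in short steps, Python scripts to look and compute and a tool call to move; the robot and the scene stay as the last step left them, time stands still between calls to the robot, and variables do not carry over. Pictures are saved under pics/ and viewed, and the job is handed in when it is done.

Besides the shell and the picture viewer there is one more tool, called as name(argument=value, ...) on one line, values as JSON. step_arm: Moves the arm, as the interface text tells. Its arguments: {"type":"object","properties":{"increments":{"type":"array","items":{"type":"array","items":{"type":"number"}}},"grip_force":{"type":"number"}},"required":["increments"]}

```bash
ls; mkdir -p pics; cat > h.py <<'E'
from cell import *
import numpy as np, cv2
def save(p,n): cv2.imwrite('pics/'+n,cv2.cvtColor(p['image'],cv2.COLOR_RGB2BGR))
def ray(p,rc,z):
    d=p['R'].T@np.linalg.solve(p['K'],[rc[1],rc[0],1.]); c=-p['R'].T@p['t']
    return c+d*(z-c[2])/d[2]
def proj(p,X):
    c=p['K']@(p['R']@np.array(X)+p['t']); return c[1]/c[2],c[0]/c[2]
E
python3 - <<'E'
from h import *
s=get_state(); print(s['t'],s['position'],s['tool_rot'],s['width'])
for n in ['top','scene']:
    p=capture(n); save(p,n+'0.png')
    for l,z in [('left_clip_pivot',.027),('left_clip_tip',.027),('right_clip_pivot',.027),('right_clip_tip',.027),('near_clip_pivot',.027),('near_clip_tip',.027),('pallet',0),('board',.01),('plug',.012),('spool',0),('meter',0),('driver',0),('pliers',0)]:
        for m in mark_of(p,l)[:2]: print(n,l,round(m['p'],2),np.round(m['point']),np.round(ray(p,m['point'],z),3))
E
```

```text
pics
0.0 [0.2950325  0.60647908 0.23848574] [-3.13965998e+00  5.90705771e-05  2.68882088e+00] 0.08720376455231434
top left_clip_pivot 0.56 [172. 223.] [0.588 0.009 0.027]
top left_clip_pivot 0.53 [214. 348.] [ 0.467 -0.318  0.027]
top right_clip_pivot 0.6 [194. 298.] [ 0.523 -0.188  0.027]
top right_clip_tip 0.6 [202. 289.] [ 0.503 -0.163  0.027]
top near_clip_pivot 0.51 [216. 255.] [ 0.469 -0.073  0.027]
top near_clip_tip 0.69 [204. 266.] [ 0.5   -0.101  0.027]
top near_clip_tip 0.34 [201. 167.] [0.514 0.159 0.027]
top pallet 0.4 [195. 296.] [ 0.525 -0.185  0.   ]
top board 0.85 [259. 417.] [ 0.346 -0.499  0.01 ]
top board 0.74 [184. 258.] [ 0.555 -0.083  0.01 ]
top plug 0.6 [159. 305.] [ 0.621 -0.213  0.012]
top spool 0.97 [133. 188.] [0.704 0.106 0.   ]
top meter 0.79 [214. 346.] [ 0.471 -0.32   0.   ]
top driver 0.65 [245. 253.] [ 0.393 -0.066  0.   ]
top pliers 0.8 [203. 167.] [0.512 0.163 0.   ]
scene left_clip_pivot 0.41 [216. 256.] [0.6   0.018 0.027]
scene left_clip_tip 0.72 [179. 239.] [ 0.522 -0.189  0.027]
scene right_clip_pivot 0.72 [241. 306.] [0.552 0.193 0.027]
scene right_clip_pivot 0.64 [178. 238.] [ 0.524 -0.192  0.027]
scene right_clip_tip 0.44 [181. 251.] [ 0.497 -0.153  0.027]
scene near_clip_pivot 0.42 [195. 272.] [ 0.49  -0.048  0.027]
scene near_clip_tip 0.47 [188. 260.] [ 0.497 -0.101  0.027]
scene pallet 0.94 [203. 251.] [ 0.548 -0.078  0.   ]
scene board 0.85 [138. 230.] [ 0.362 -0.492  0.01 ]
scene board 0.75 [200. 252.] [ 0.545 -0.082  0.01 ]
scene plug 0.65 [186. 262.] [ 0.471 -0.125  0.012]
scene plug 0.55 [240. 306.] [0.533 0.175 0.012]
scene spool 0.81 [252. 241.] [0.709 0.103 0.   ]
scene meter 0.74 [179. 239.] [ 0.499 -0.224  0.   ]
scene meter 0.67 [164. 230.] [ 0.467 -0.334  0.   ]
scene driver 0.56 [193. 288.] [ 0.41  -0.061  0.   ]
scene driver 0.42 [214. 256.] [ 0.569 -0.021  0.   ]
scene pliers 0.83 [240. 308.] [0.52  0.168 0.   ]
```

```bash
python3 - <<'E'
import cv2
t=cv2.imread('pics/top0.png')[110:270,130:390]; cv2.imwrite('pics/t0c.png',cv2.resize(t,None,fx=3,fy=3,interpolation=2))
E
```

```text
(no output)
```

View pics/t0c.png

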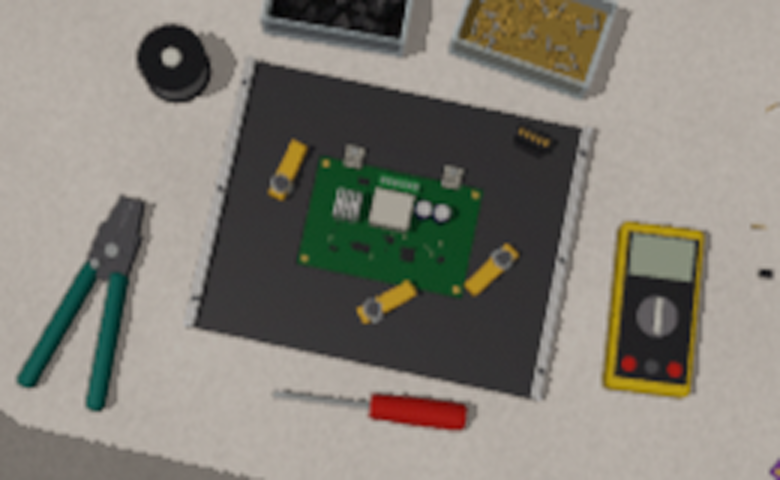

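View pics/scene0.png

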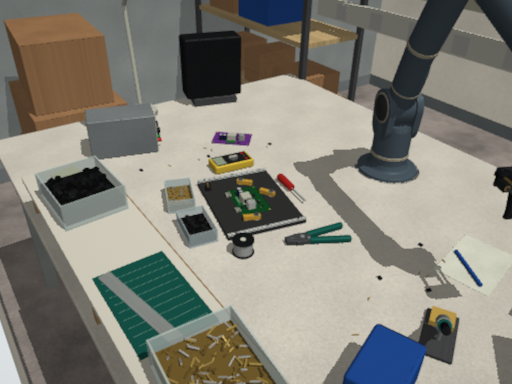

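The top view shows the pallet turned about -0.2 rad. In the crop, the pivots are at about (283,183) left, (503,258) right and (373,310) near, with the tips swung out as described. I'll refine this by colour segmentation.

```bash
cat >> h.py <<'E'
LOC={'left':(.015,.103,-np.pi/2),'right':(-.010,-.103,np.pi/2),'near':(-.078,0,0)}
def yellow(p,px,py,yaw):
    hsv=cv2.cvtColor(p['image'],cv2.COLOR_RGB2HSV)
    m=cv2.inRange(hsv,(14,110,70),(32,255,255))
    c,s=np.cos(yaw),np.sin(yaw); out={}
    for k,(x,y,b) in LOC.items():
        P=np.array([px+c*x-s*y,py+s*x+c*y])
        rc=np.argwhere(m>0)
        W=np.array([ray(p,r,.026)[:2] for r in rc])
        W=W[np.linalg.norm(W-P,axis=1)<.048]
        (cx,cy),sz,a=cv2.minAreaRect((W*1e4).astype(np.float32))
        C=W.mean(0); 
        u=np.linalg.svd(W-C)[2][0]; u=u*np.sign(u@(C-P))
        ang=np.arctan2(u[1],u[0])-b-yaw
        d=C-P; a2=np.arctan2(d[1],d[0])-b-yaw
        wrap=lambda v:(v+np.pi)%(2*np.pi)-np.pi
        out[k]=(P,np.array([cx,cy])/1e4,np.sort(sz)/1e1,wrap(ang),wrap(a2),len(W))
    return out
E
python3 - <<'E'
from h import *
p=capture('top')
im=p['image']; hsv=cv2.cvtColor(im,cv2.COLOR_RGB2HSV)
m=((hsv[...,2]<75)).astype(np.uint8)*255
roi=np.zeros_like(m); cv2.fillPoly(roi,[np.array([[208,126],[333,148],[313,248],[188,225]])],255)
m&=roi
m=cv2.morphologyEx(m,cv2.MORPH_OPEN,np.ones((3,3)))
cs,_=cv2.findContours(m,cv2.RETR_EXTERNAL,2)
c=max(cs,key=cv2.contourArea)[:,0]
W=np.array([ray(p,(q[1],q[0]),.012)[:2] for q in c])
(cx,cy),sz,a=cv2.minAreaRect((W*1e4).astype(np.float32)); print(cx/1e4,cy/1e4,np.array(sz)/1e4,a, a-90)
# board green
g=cv2.inRange(hsv,(40,90,40),(85,255,255)); rr=np.argwhere((g>0)&(roi>0))
B=np.array([ray(p,r,.0114)[:2] for r in rr]); (bx,by),bs,ba=cv2.minAreaRect((B*1e4).astype(np.float32)); print('board',bx/1e4,by/1e4,np.array(bs)/1e4,ba)
yaw=np.radians(a-90 if a>45 else a)
for k,v in yellow(p,cx/1e4,cy/1e4,yaw).items(): print(k,[np.round(q,3) for q in v])
print('cam',-p['R'].T@p['t'])
E
```

```text
0.552560546875 -0.0869879638671875 [0.30158298 0.24760706] 76.6911392211914 -13.308860778808594
board 0.55295400390625 -0.08706693725585937 [0.1506823  0.10144543] 76.65825653076172
left [array([0.591, 0.01 ]), array([ 0.6  , -0.001]), array([39.325, 54.918]), np.float64(1.318), np.float64(1.286), np.int64(105)]
right [array([ 0.519, -0.185]), array([ 0.508, -0.173]), array([18.042, 59.368]), np.float64(0.961), np.float64(0.971), np.int64(104)]
near [array([ 0.477, -0.069]), array([ 0.483, -0.082]), array([17.7  , 54.327]), np.float64(-0.852), np.float64(-0.867), np.int64(100)]
cam [ 0.36195262 -0.06055219  1.18611429]
```

step_arm(increments=[[-1,-0.7,0,0,0,0,0],[-1,-0.7,0,0,0,0,0],[-1,-0.7,0,0,0,0,0],[-1,-0.7,0,0,0,0,0]])

```text
t: 1.78
position: [0.3613, 0.492, 0.2398]
tool_rot: [-3.138, 0.006, 2.677]
ft_force: [0.9, -0.8, 0.3]
width: 0.0682
```

step_arm(increments=[[-1,-0.7,0,0,0,0,0],[-1,-0.7,0,0,0,0,0],[-1,-0.7,0,0,0,0,0],[-1,-0.7,0,0,0,0,0]])

```text
t: 2.12
position: [0.4242, 0.377, 0.2409]
tool_rot: [-3.136, 0.01, 2.666]
ft_force: [0.2, -1.4, 0.1]
width: 0.0418
```

step_arm(increments=[[-1,-0.7,0,0,0,0,0],[-1,-0.7,0,0,0,0,0],[-1,-0.7,0,0,0,0,0],[-1,-0.7,0,0,0,0,0]])

```text
t: 2.45
position: [0.4853, 0.2608, 0.2429]
tool_rot: [-3.134, 0.014, 2.654]
ft_force: [1.0, -1.3, 0.8]
width: 0.0151
```

step_arm(increments=[[-1,-0.7,0,0,0,0,0],[-1,-0.7,0,0,0,0,0],[-1,-0.7,0,0,0,0,0],[-1,-0.7,0,0,0,0,0]])

```text
t: 2.78
position: [0.5443, 0.1437, 0.2455]
tool_rot: [-3.132, 0.019, 2.643]
ft_force: [-0.1, -0.1, 0.1]
width: 0.0006
```

```bash
cat >> h.py <<'E'
from scipy.spatial.transform import Rotation as Ro
PX,PY,YAW=.5528,-.087,-.2325
def piv(k):
    x,y,b=LOC[k]; c,s=np.cos(YAW),np.sin(YAW)
    return np.array([PX+c*x-s*y,PY+s*x+c*y])
def target(k,th,gap,z,r=.025,hw=.0095):
    """finger pose beside clip k at turn th, gap between faces"""
    b=LOC[k][2]+YAW+th; sd=-1 if k=='near' else 1
    u=np.array([np.cos(b),np.sin(b)]); n=sd*np.array([-u[1],u[0]])
    P=piv(k)+r*u+(.007+hw+gap)*n
    yaw=b+np.pi/2
    while yaw>1.9: yaw-=np.pi
    while yaw<-1.24: yaw+=np.pi
    return [P[0],P[1],z,yaw]
def rows(ts):
    s=get_state(); p0=np.array(s['position']); R0=Ro.from_euler('xyz',s['tool_rot'])
    for t in ts:
        d=R0.inv().apply(np.array(t[:3])-p0)/.1
        w=(R0.inv()*Ro.from_euler('xyz',[np.pi,0,t[3]])).as_rotvec()/(2*np.pi)
        print(np.round(d,3).tolist()+np.round(w,4).tolist()+[0], 'for',np.round(t,3))
E
python3 - <<'E'
from h import *
p=capture('top'); im=p['image'][110:270,130:390]
cv2.imwrite('pics/t1c.png',cv2.cvtColor(cv2.resize(im,None,fx=3,fy=3),4))
q=capture('wrist'); save(q,'w1.png')
for k in LOC: print(k,piv(k),proj(p,[*piv(k),.027]),(np.array(proj(p,[*piv(k),.033]))-[110,130])*3)
rows([target('left',1.28,.013,.20)])
E
```

```text
left [0.59112873 0.00977246] (np.float64(170.75350985996732), np.float64(223.05018552833695)) [180.95118311 278.71925226]
right [ 0.51933674 -0.18492451] (np.float64(195.72945426279077), np.float64(297.0111984104261)) [256.25284842 501.72896233]
near [ 0.47689871 -0.06902794] (np.float64(212.74415336246813), np.float64(253.6594895535735)) [307.55169811 371.01225256]
[-1.346, -0.707, 0.477, 0.001, 0.0029, 0.2548, 0] for [0.628 0.023 0.2   1.048]
```

View pics/t1c.png

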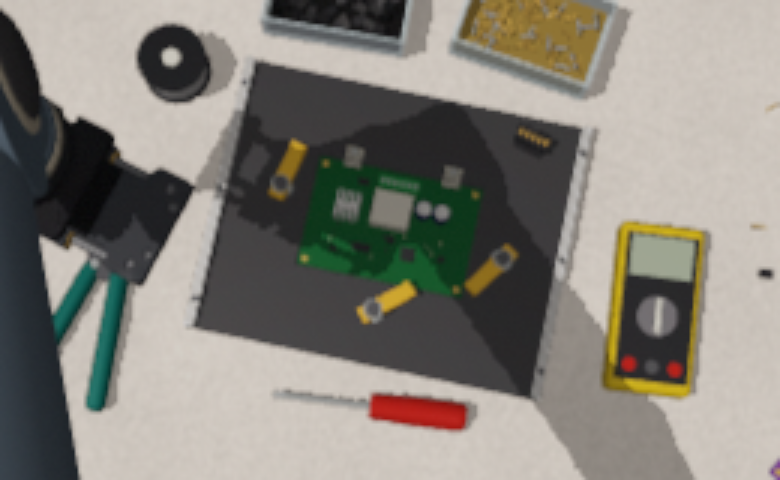

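View pics/w1.png

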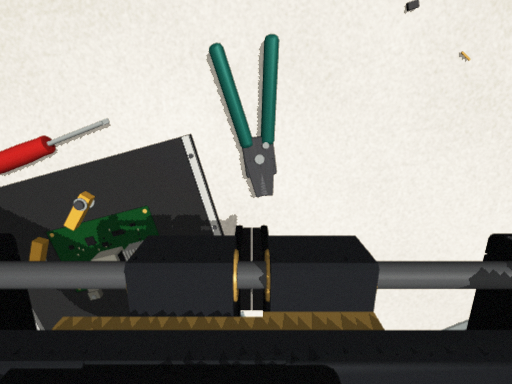

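```bash
python3 - <<'E'
from h import *
q=capture('wrist'); s=get_state(); R=Ro.from_euler('xyz',s['tool_rot'])
for z in (.017,0,-.05):
  for x in (-.0095,.0095):
    for y in (-.015,.015):
      print(z,x,y,np.round(proj(q,np.array(s['position'])+R.apply([x,y,z]))))
p=capture('scene')
# left clip angle, small radius only
p=capture('top'); hsv=cv2.cvtColor(p['image'],cv2.COLOR_RGB2HSV); m=cv2.inRange(hsv,(12,110,60),(32,255,255)); P=piv('left')
W=np.array([ray(p,r,.026)[:2] for r in np.argwhere(m[:,:234]>0) + 0]); W=W[np.linalg.norm(W-P,axis=1)<.048]
C=W.mean(0);u=np.linalg.svd(W-C)[2][0]; u*=np.sign(u@(C-P)); print(len(W),np.arctan2(u[1],u[0])-YAW+np.pi/2, np.arctan2(*(C-P)[::-1])-YAW+np.pi/2, np.linalg.norm(C-P))
E
```

```text
0.017 -0.0095 -0.015 [253. 228.]
0.017 -0.0095 0.015 [252. 278.]
0.017 0.0095 -0.015 [223. 227.]
0.017 0.0095 0.015 [223. 279.]
0 -0.0095 -0.015 [267. 225.]
0 -0.0095 0.015 [267. 281.]
0 0.0095 -0.015 [235. 224.]
0 0.0095 0.015 [235. 281.]
-0.05 -0.0095 -0.015 [335. 214.]
-0.05 -0.0095 0.015 [334. 293.]
-0.05 0.0095 -0.015 [291. 212.]
-0.05 0.0095 0.015 [291. 295.]
104 1.3857810590694615 1.313249707210733 0.018633856984019447
```

step_arm(increments=[[-0.4,-0.2,0.1,0,0,0.018,0],[-0.7,-0.4,0.2,0,0,0.036,0],[-0.9,-0.6,0.3,0,0,0.054,0],[-1,-0.7,0.4,0,0.001,0.072,0],[-1,-0.7,0.4,0,0.001,0.09,0],[-1,-0.7,0.4,0,0.001,0.108,0],[-1,-0.7,0.4,0,0.002,0.126,0],[-1,-0.7,0.4,0,0.002,0.144,0],[-1,-0.7,0.4,0,0.002,0.162,0],[-1,-0.7,0.4,0,0.003,0.18,0],[-1,-0.7,0.4,0,0.003,0.198,0],[-1,-0.7,0.4,0.001,0.003,0.216,0]])

```text
t: 4.03
position: [0.5958, 0.048, 0.2064]
tool_rot: [-3.137, -0.001, 1.298]
ft_force: [0.3, 0.1, 0.6]
width: 0.0005
```

```bash
python3 - <<'E'
from h import *
rows([target('left',1.37,.013,.10,r=.028)])
E
```

```text
[-0.136, 0.387, 1.062, -0.0008, -0.0001, 0.0256, 0] for [0.629 0.025 0.1   1.138]
```

step_arm(increments=[[-0.14,0.39,0.3,0,0,0.018,0],[-0.14,0.39,0.7,-0.001,0,0.026,0],[-0.14,0.39,1.0,-0.001,0,0.026,0],[-0.14,0.39,1.0,-0.001,0,0.026,0],[-0.14,0.39,1.0,-0.001,0,0.026,0]])

```text
t: 4.45
position: [0.6278, 0.0266, 0.1046]
tool_rot: [-3.139, 0.001, 1.138]
ft_force: [0.2, 0.4, 0.3]
width: 0.0009
```

```bash
python3 - <<'E'
from h import *
print(get_state()['position'])
rows([target('left',1.37,.013,.036,r=.028)])
p=capture('top'); im=p['image'][130:230,190:290]
cv2.imwrite('pics/t2c.png',cv2.cvtColor(cv2.resize(im,None,fx=5,fy=5),4))
q=capture('wrist'); save(q,'w2.png')
E
```

```text
[0.62775196 0.0265864  0.10464669]
[-0.011, 0.02, 0.686, -0.0005, 0.0002, 0.0001, 0] for [0.629 0.025 0.036 1.138]
```

View pics/w2.png

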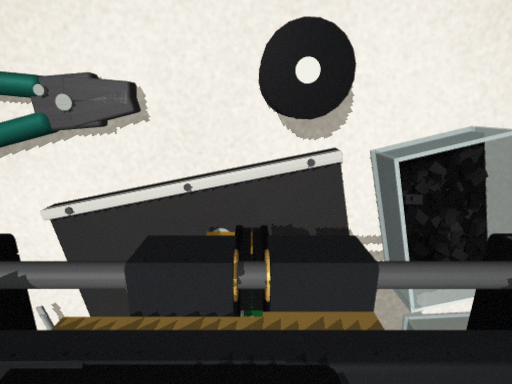

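```bash
python3 - <<'E'
from h import *
q=capture('wrist'); P=piv('left')
for th in (1.2,1.37,1.5):
  b=-np.pi/2+YAW+th;u=np.array([np.cos(b),np.sin(b)]);n=np.array([-u[1],u[0]])
  print(th,[np.round(proj(q,[*(P+a*u+c*n),.027])).tolist() for a,c in((0,0),(-.012,.007),(-.012,-.007),(.04,.007),(.04,-.007))])
s=get_state()
print(proj(q,[*s['position'][:2],.027]), proj(q,[*s['position'][:2],.012]))
E
```

```text
1.2 [[245.0, 214.0], [235.0, 201.0], [250.0, 199.0], [245.0, 264.0], [260.0, 261.0]]
1.37 [[245.0, 214.0], [237.0, 200.0], [253.0, 200.0], [237.0, 263.0], [253.0, 263.0]]
1.5 [[245.0, 214.0], [239.0, 199.0], [254.0, 202.0], [231.0, 262.0], [247.0, 264.0]]
(np.float64(209.59496248809944), np.float64(250.065915371607)) (np.float64(203.84954617549337), np.float64(250.05687205106798))
```

```bash
python3 -c "
import cv2;t=cv2.imread('pics/w2.png')[180:330,120:380];cv2.imwrite('pics/w2c.png',cv2.resize(t,None,fx=3,fy=3))"
```

```text
(no output)
```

View pics/w2c.png

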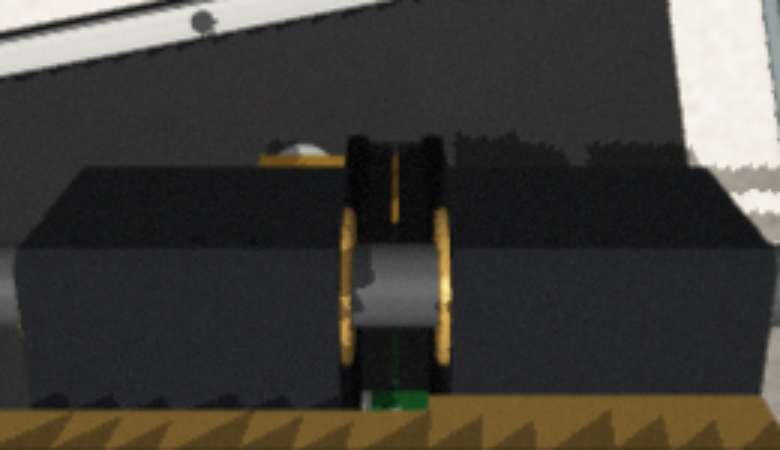

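View pics/t2c.png

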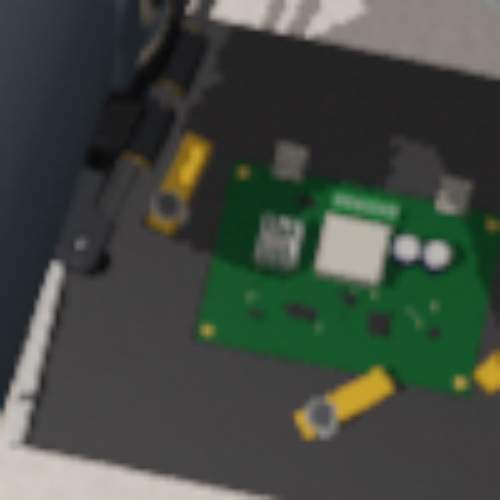

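step_arm(increments=[[0.01,0.02,0.3,0,0,0,0],[0.01,0.02,0.5,0,0,0,0],[0.01,0.02,0.65,0,0,0,0],[0.01,0.02,0.69,0,0,0,0],[0.01,0.02,0.69,0,0,0,0]])

```text
t: 5.02
position: [0.6338, 0.0259, 0.0407]
tool_rot: [3.136, -0.004, 1.137]
ft_force: [-0.2, 0.7, 1.1]
width: 0.0005
```

```bash
python3 - <<'E'
from h import *
print(get_state()['position'])
rows([target('left',t,g,.036,r=.028) for t,g in [(1.37,.005)]+[(t,0) for t in (1.37,1.27,1.16,1.05,.94,.83,.72,.61,.50,.40)]])
E
```

```text
[0.6338098  0.02588926 0.0406625 ]
[-0.111, -0.04, 0.046, 0.0009, -0.0007, -0.0001, 0] for [0.626 0.018 0.036 1.138]
[-0.161, -0.04, 0.046, 0.0009, -0.0007, -0.0001, 0] for [0.623 0.013 0.036 1.138]
[-0.189, -0.025, 0.046, 0.0008, -0.0007, 0.0158, 0] for [0.624 0.01  0.036 1.038]
[-0.223, -0.012, 0.046, 0.0008, -0.0008, 0.0333, 0] for [0.623 0.006 0.036 0.928]
[-0.257, -0.002, 0.046, 0.0007, -0.0008, 0.0508, 0] for [0.623 0.003 0.036 0.818]
[-0.292, 0.004, 0.045, 0.0007, -0.0009, 0.0683, 0] for [ 0.622 -0.001  0.036  0.708]
[-0.328, 0.005, 0.045, 0.0007, -0.0009, 0.0858, 0] for [ 0.621 -0.004  0.036  0.598]
[-0.364, 0.003, 0.045, 0.0006, -0.0009, 0.1033, 0] for [ 0.619 -0.007  0.036  0.488]
[-0.399, -0.003, 0.045, 0.0006, -0.001, 0.1208, 0] for [ 0.617 -0.01   0.036  0.377]
[-0.433, -0.013, 0.045, 0.0005, -0.001, 0.1383, 0] for [ 0.614 -0.013  0.036  0.268]
[-0.463, -0.025, 0.045, 0.0005, -0.001, 0.1543, 0] for [ 0.612 -0.015  0.036  0.167]
```

step_arm(increments=[[0,-0.04,0.05,0.001,-0.001,0,0],[-0.04,-0.04,0.05,0.001,-0.001,0,0],[-0.08,-0.04,0.05,0.001,-0.001,0,0],[-0.12,-0.04,0.05,0.001,-0.001,0,0],[-0.16,-0.04,0.05,0.001,-0.001,0,0],[-0.16,-0.04,0.05,0.001,-0.001,0,0]])

```text
t: 5.52
position: [0.6237, 0.012, 0.0362]
tool_rot: [3.141, 0.002, 1.135]
ft_force: [-0.2, -0.8, 0.3]
width: 0.0006
```

```bash
python3 - <<'E'
from h import *
print(get_state()['position'])
q=capture('wrist'); cv2.imwrite('pics/w3.png',cv2.cvtColor(cv2.resize(q['image'][180:330,120:380],None,fx=3,fy=3),4))
rows([target('left',t,0,.036,r=.028) for t in (1.37,1.27,1.16,1.05,.94,.83,.72,.61,.50,.40)])
E
```

```text
[0.6236665  0.01197447 0.03621435]
[0.006, -0.004, 0.0, -0.0001, 0.0003, -0.0003, 0] for [0.623 0.013 0.036 1.138]
[-0.023, 0.011, 0.0, -0.0, 0.0003, 0.0156, 0] for [0.624 0.01  0.036 1.038]
[-0.056, 0.025, 0.0, -0.0, 0.0003, 0.0331, 0] for [0.623 0.006 0.036 0.928]
[-0.091, 0.034, 0.0, -0.0, 0.0003, 0.0506, 0] for [0.623 0.003 0.036 0.818]
[-0.126, 0.04, 0.0, 0.0, 0.0003, 0.0681, 0] for [ 0.622 -0.001  0.036  0.708]
[-0.162, 0.042, 0.001, 0.0, 0.0003, 0.0857, 0] for [ 0.621 -0.004  0.036  0.598]
[-0.197, 0.039, 0.001, 0.0, 0.0003, 0.1032, 0] for [ 0.619 -0.007  0.036  0.488]
[-0.232, 0.033, 0.001, 0.0001, 0.0003, 0.1207, 0] for [ 0.617 -0.01   0.036  0.377]
[-0.267, 0.023, 0.001, 0.0001, 0.0003, 0.1382, 0] for [ 0.614 -0.013  0.036  0.268]
[-0.297, 0.011, 0.001, 0.0001, 0.0003, 0.1541, 0] for [ 0.612 -0.015  0.036  0.167]
```

View pics/w3.png

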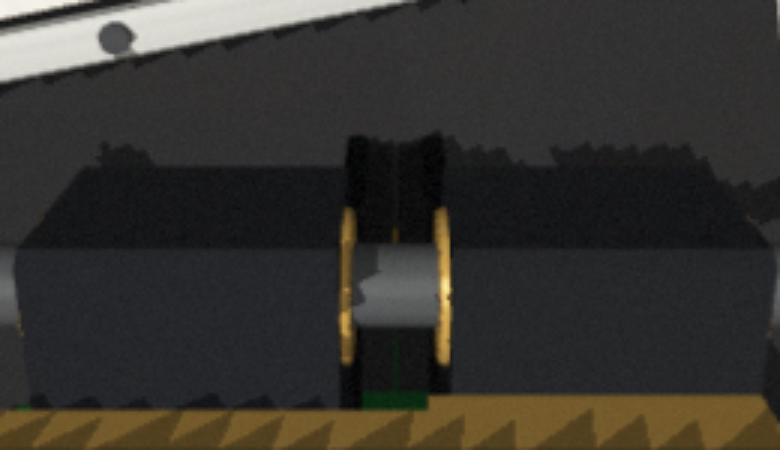

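step_arm(increments=[[-0.02,0.01,0,0,0,0.016,0],[-0.06,0.025,0,0,0,0.033,0],[-0.09,0.035,0,0,0,0.05,0],[-0.125,0.04,0,0,0,0.068,0],[-0.16,0.04,0,0,0,0.085,0],[-0.2,0.04,0,0,0,0.103,0],[-0.23,0.033,0,0,0,0.12,0],[-0.267,0.023,0,0,0,0.138,0],[-0.297,0.01,0,0,0,0.154,0],[-0.297,0.01,0,0,0,0.154,0]])

```text
t: 6.4
position: [0.6127, -0.0154, 0.0363]
tool_rot: [3.139, -0.0, 0.166]
ft_force: [1.8, 0.3, 0.4]
width: 0.0007
```

```bash
python3 - <<'E'
from h import *
print(get_state()['position'])
p=capture('top'); im=p['image'][130:230,190:290]
cv2.imwrite('pics/t4c.png',cv2.cvtColor(cv2.resize(im,None,fx=5,fy=5),4))
rows([target('left',t,0,.036,r=.028) for t in (.40,.3,.2,.1,.0,-.04)]+[target('left',-.04,g,.036,r=.028) for g in (.01,.02)])
E
```

```text
[ 0.61273954 -0.01535581  0.03630636]
[-0.006, -0.003, 0.003, 0.0004, -0.0, 0.0004, 0] for [ 0.612 -0.015  0.036  0.167]
[-0.035, 0.012, 0.003, 0.0004, -0.0, 0.0163, 0] for [ 0.609 -0.017  0.036  0.068]
[-0.065, 0.024, 0.003, 0.0004, -0.0001, 0.0323, 0] for [ 0.607 -0.019  0.036 -0.032]
[-0.097, 0.033, 0.003, 0.0004, -0.0001, 0.0482, 0] for [ 0.604 -0.02   0.036 -0.132]
[-0.129, 0.039, 0.003, 0.0004, -0.0001, 0.0641, 0] for [ 0.601 -0.021  0.036 -0.232]
[-0.142, 0.04, 0.003, 0.0004, -0.0001, 0.0705, 0] for [ 0.599 -0.022  0.036 -0.272]
[-0.051, 0.083, 0.003, 0.0004, -0.0001, 0.0705, 0] for [ 0.609 -0.024  0.036 -0.272]
[0.039, 0.126, 0.004, 0.0004, -0.0001, 0.0705, 0] for [ 0.619 -0.027  0.036 -0.272]
```

View pics/t4c.png

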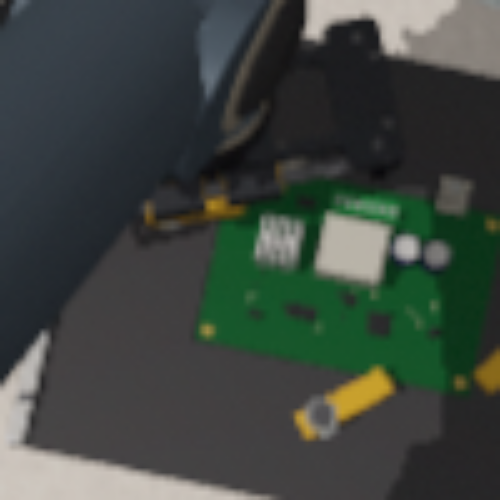

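step_arm(increments=[[-0.035,0.012,0,0,0,0.016,0],[-0.065,0.024,0,0,0,0.032,0],[-0.097,0.033,0,0,0,0.048,0],[-0.129,0.039,0,0,0,0.064,0],[-0.129,0.039,0,0,0,0.064,0],[-0.129,0.039,0,0,0,0.064,0]])

```text
t: 6.95
position: [0.6011, -0.0214, 0.0365]
tool_rot: [3.139, -0.002, -0.227]
ft_force: [0.8, -1.8, 1.2]
width: 0.0002
```

```bash
python3 - <<'E'
from h import *
print(get_state()['position'])
rows([target('left',0,g,.036,r=.028) for g in (0,.01,.02)]+[target('left',0,.02,.12,r=.028)])
E
```

```text
[ 0.60110597 -0.02137892  0.03651924]
[-0.004, -0.0, 0.005, 0.0005, -0.0003, 0.0008, 0] for [ 0.601 -0.021  0.036 -0.232]
[0.096, 0.0, 0.005, 0.0005, -0.0003, 0.0008, 0] for [ 0.61  -0.024  0.036 -0.232]
[0.196, 0.001, 0.006, 0.0005, -0.0003, 0.0008, 0] for [ 0.62  -0.026  0.036 -0.232]
[0.198, 0.003, -0.834, 0.0005, -0.0003, 0.0008, 0] for [ 0.62  -0.026  0.12  -0.232]
```

step_arm(increments=[[0.06,0,0,0,0,0,0],[0.12,0,0,0,0,0,0],[0.12,0,0,0,0,0,0],[0.12,0,-0.35,0,0,0,0],[0.12,0,-0.7,0,0,0,0],[0.12,0,-0.85,0,0,0,0]])

```text
t: 7.45
position: [0.6144, -0.0248, 0.125]
tool_rot: [3.139, -0.006, -0.227]
ft_force: [1.2, 0.1, 1.0]
width: 0.0004
```

```bash
python3 - <<'E'
from h import *
print(get_state()['position'])
rows([target('near',-.86,.015,.11,r=.028)])
E
```

```text
[ 0.61438115 -0.02484503  0.12504633]
[-1.299, 1.157, 0.145, 0.0007, -0.0008, -0.1123, 0] for [ 0.462 -0.108  0.11   0.478]
```

step_arm(increments=[[-0.2,0.2,0,0,0,-0.018,0],[-0.45,0.4,0,0,0,-0.036,0],[-0.7,0.6,0,0,0,-0.054,0],[-0.9,0.8,0,0,0,-0.072,0],[-1,1,0,0,0,-0.09,0],[-1,1,0,0,0,-0.108,0],[-1,1,0,0,0,-0.112,0]])

```text
t: 8.03
position: [0.4932, -0.1006, 0.1249]
tool_rot: [3.137, -0.004, 0.478]
ft_force: [-0.5, 0.2, 0.3]
width: 0.0007
```

```bash
python3 - <<'E'
from h import *
print(get_state()['position'])
p=capture('top'); im=p['image'][130:270,190:390]
cv2.imwrite('pics/t5c.png',cv2.cvtColor(cv2.resize(im,None,fx=4,fy=4),4))
rows([target('near',-.86,.015,.09,r=.028),target('near',-.86,.015,.035,r=.028)])
E
```

```text
[ 0.49323468 -0.10061292  0.12490468]
[-0.328, -0.074, 0.347, 0.0007, -0.0006, -0.0002, 0] for [ 0.462 -0.108  0.09   0.478]
[-0.331, -0.077, 0.897, 0.0007, -0.0006, -0.0002, 0] for [ 0.462 -0.108  0.035  0.478]
```

View pics/t5c.png

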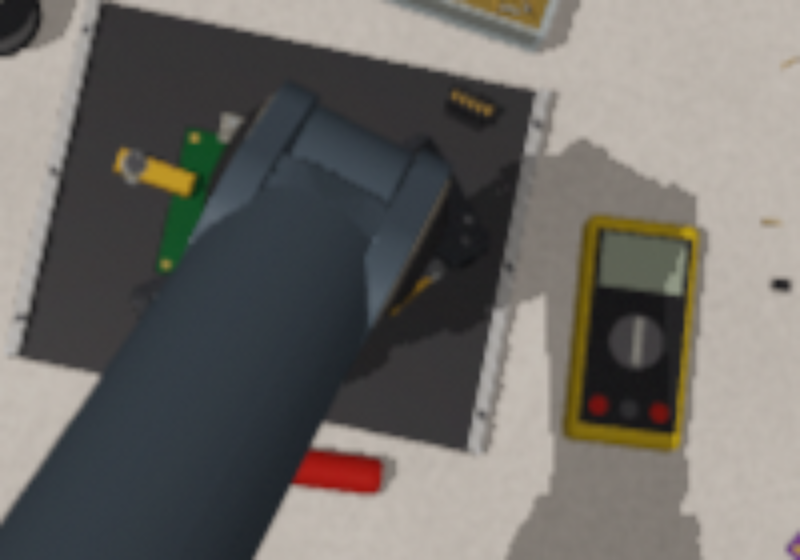

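step_arm(increments=[[-0.33,-0.075,0.2,0,0,0,0],[-0.33,-0.075,0.4,0,0,0,0],[-0.33,-0.075,0.6,0.001,-0.001,0,0],[-0.33,-0.075,0.8,0.001,-0.001,0,0],[-0.33,-0.075,0.89,0.001,-0.001,0,0],[-0.33,-0.075,0.89,0.001,-0.001,0,0]])

```text
t: 8.58
position: [0.4611, -0.1078, 0.0339]
tool_rot: [-3.138, 0.006, 0.477]
ft_force: [-0.2, -0.4, -0.5]
width: 0.0005
```

```bash
python3 - <<'E'
from h import *
print(get_state()['position'])
rows([target('near',-.86,g,.036,r=.028) for g in (.01,.005,0)]+[target('near',t,0,.036,r=.028) for t in (-.76,-.65,-.54,-.43,-.33,-.23,-.14,-.06,0)])
E
```

```text
[ 0.46114416 -0.10780847  0.03391436]
[0.053, 0.008, -0.021, -0.0006, 0.001, -0.0003, 0] for [ 0.466 -0.106  0.036  0.478]
[0.103, 0.008, -0.022, -0.0006, 0.001, -0.0003, 0] for [ 0.471 -0.104  0.036  0.478]
[0.153, 0.008, -0.022, -0.0006, 0.001, -0.0003, 0] for [ 0.475 -0.101  0.036  0.478]
[0.182, 0.023, -0.022, -0.0006, 0.0009, -0.0162, 0] for [ 0.478 -0.101  0.036  0.578]
[0.215, 0.036, -0.022, -0.0007, 0.0009, -0.0337, 0] for [ 0.482 -0.101  0.036  0.688]
[0.25, 0.045, -0.023, -0.0007, 0.0009, -0.0512, 0] for [ 0.485 -0.1    0.036  0.798]
[0.285, 0.051, -0.023, -0.0008, 0.0008, -0.0687, 0] for [ 0.489 -0.099  0.036  0.908]
[0.317, 0.053, -0.023, -0.0008, 0.0008, -0.0846, 0] for [ 0.492 -0.098  0.036  1.008]
[0.35, 0.051, -0.023, -0.0009, 0.0007, -0.1005, 0] for [ 0.495 -0.096  0.036  1.108]
[0.379, 0.047, -0.023, -0.0009, 0.0007, -0.1148, 0] for [ 0.497 -0.095  0.036  1.198]
[0.404, 0.041, -0.023, -0.0009, 0.0007, -0.1276, 0] for [ 0.499 -0.093  0.036  1.278]
[0.423, 0.035, -0.024, -0.001, 0.0007, -0.1371, 0] for [ 0.5   -0.092  0.036  1.338]
```

step_arm(increments=[[0.05,0.01,-0.02,-0.001,0.001,0,0],[0.1,0.01,-0.02,-0.001,0.001,0,0],[0.15,0.01,-0.02,-0.001,0.001,0,0],[0.18,0.023,-0.02,-0.001,0.001,-0.016,0],[0.215,0.036,-0.02,-0.001,0.001,-0.034,0],[0.25,0.045,-0.02,-0.001,0.001,-0.051,0],[0.285,0.05,-0.02,-0.001,0.001,-0.069,0],[0.317,0.053,-0.02,-0.001,0.001,-0.085,0],[0.35,0.051,-0.02,-0.001,0.001,-0.1,0],[0.35,0.051,-0.02,-0.001,0.001,-0.1,0]])

```text
t: 9.42
position: [0.4956, -0.0964, 0.0366]
tool_rot: [3.139, -0.002, 1.107]
ft_force: [-0.1, -2.0, 0.9]
width: 0.0005
```

```bash
python3 - <<'E'
from h import *
print(get_state()['position'])
rows([target('near',t,0,.036,r=.028) for t in (-.23,-.14,-.06,0)]+[target('near',0,.015,.036,r=.028),target('near',0,.015,.12,r=.028)])
E
```

```text
[ 0.49560627 -0.09638937  0.03657538]
[-0.004, -0.01, 0.006, 0.0005, -0.0003, -0.0002, 0] for [ 0.495 -0.096  0.036  1.108]
[0.022, 0.004, 0.006, 0.0005, -0.0003, -0.0145, 0] for [ 0.497 -0.095  0.036  1.198]
[0.046, 0.014, 0.006, 0.0005, -0.0002, -0.0273, 0] for [ 0.499 -0.093  0.036  1.278]
[0.065, 0.021, 0.006, 0.0005, -0.0002, -0.0368, 0] for [ 0.5   -0.092  0.036  1.338]
[-0.081, 0.055, 0.006, 0.0005, -0.0002, -0.0368, 0] for [ 0.497 -0.106  0.036  1.338]
[-0.08, 0.057, -0.834, 0.0005, -0.0002, -0.0368, 0] for [ 0.497 -0.106  0.12   1.338]
```

step_arm(increments=[[0.022,0.004,0,0,0,-0.0145,0],[0.046,0.014,0,0,0,-0.027,0],[0.065,0.021,0,0,0,-0.037,0],[0.065,0.021,0,0,0,-0.037,0],[0.065,0.021,0,0,0,-0.037,0],[0,0.04,0,0,0,-0.037,0],[-0.08,0.055,0,0,0,-0.037,0],[-0.08,0.055,0,0,0,-0.037,0],[-0.08,0.055,-0.4,0,0,-0.037,0],[-0.08,0.055,-0.7,0,0,-0.037,0],[-0.08,0.055,-0.85,0,0,-0.037,0]])

```text
t: 10.33
position: [0.4981, -0.1069, 0.1244]
tool_rot: [3.134, -0.002, 1.337]
ft_force: [1.3, 0.0, 0.6]
width: 0.0005
```

```bash
python3 - <<'E'
from h import *
print(get_state()['position'])
rows([target('right',.965,.016,z,r=.028) for z in (.12,.036)])
E
```

```text
[ 0.49805694 -0.10689478  0.12441461]
[-0.818, -0.028, 0.043, 0.001, -0.0006, 0.0963, 0] for [ 0.476 -0.186  0.12   0.732]
[-0.82, -0.034, 0.883, 0.001, -0.0006, 0.0963, 0] for [ 0.476 -0.186  0.036  0.732]
```

step_arm(increments=[[-0.2,-0.03,0,0,0,0.018,0],[-0.4,-0.03,0,0,0,0.036,0],[-0.6,-0.03,0,0,0,0.054,0],[-0.82,-0.03,0,0,0,0.072,0],[-0.82,-0.03,0,0,0,0.09,0],[-0.82,-0.03,0,0.001,-0.001,0.096,0],[-0.82,-0.03,0.3,0.001,-0.001,0.096,0]])

```text
t: 10.92
position: [0.4802, -0.1881, 0.098]
tool_rot: [3.132, -0.004, 0.73]
ft_force: [1.5, -0.3, 0.8]
width: 0.0008
```

```bash
python3 - <<'E'
from h import *
print(get_state()['position'])
p=capture('top'); im=p['image'][130:270,190:390]
cv2.imwrite('pics/t6c.png',cv2.cvtColor(cv2.resize(im,None,fx=4,fy=4),4))
rows([target('right',.965,.016,.036,r=.028)])
E
```

```text
[ 0.48021856 -0.18808666  0.09798694]
[0.008, 0.011, 0.549, -0.0002, 0.0006, 0.0001, 0] for [ 0.476 -0.186  0.036  0.732]
```

View pics/t6c.png

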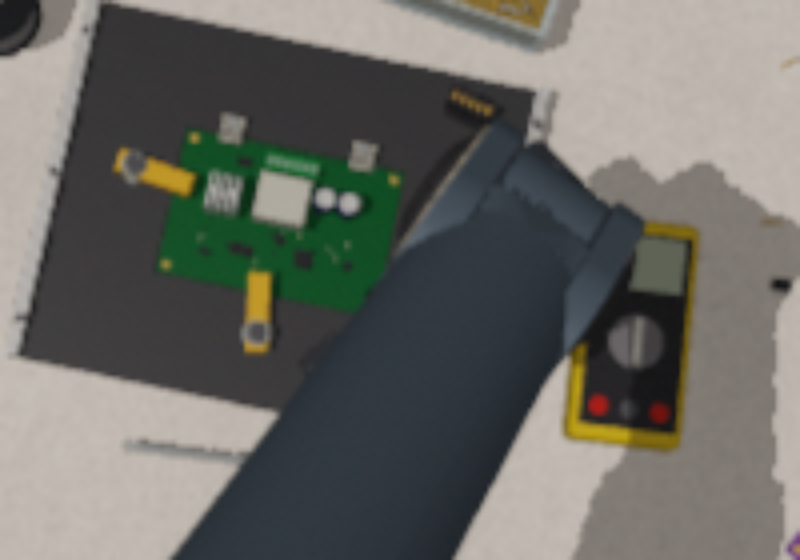

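```bash
python3 - <<'E'
from h import *
p=capture('top')
im=p['image']; hsv=cv2.cvtColor(im,cv2.COLOR_RGB2HSV)
m=cv2.inRange(hsv,(12,110,70),(32,255,255))
n,l,st,ce=cv2.connectedComponentsWithStats(m)
for i in range(1,n):
    if 60<st[i,4]<300:
        W=np.array([ray(p,r,.026)[:2] for r in np.argwhere(l==i)]);C=W.mean(0);u=np.linalg.svd(W-C)[2][0]
        for k in('left','near'):
            d=C-piv(k)
            if np.linalg.norm(d)<.03:
                u*=np.sign(u@d); f=lambda v:(np.arctan2(v[1],v[0])-LOC[k][2]-YAW+np.pi)%(2*np.pi)-np.pi
                print(k,st[i,4],f(u),f(d),np.linalg.norm(d), C)
E
```

```text
left 89 -0.13218656492341774 -0.13813554222400448 0.02416585834432561 [ 0.58237567 -0.01275248]
near 82 0.14980331077752984 0.14022099282392064 0.023235603668204003 [ 0.50003546 -0.07116906]
```

The left and near hold-downs were overpushed by about 0.14 rad. That is within tolerance, and it means the finger is effectively about 4 mm thicker than I assumed. I'll correct for that on the right one.

step_arm(increments=[[0,0.01,0.2,0,0,0,0],[0,0.01,0.4,0,0.001,0,0],[0,0.01,0.55,0,0.001,0,0],[0,0.01,0.57,0,0.001,0,0],[0,0.01,0.57,0,0.001,0,0]])

```text
t: 11.43
position: [0.4739, -0.1856, 0.0348]
tool_rot: [-3.136, 0.0, 0.733]
ft_force: [0.2, 0.3, 0.1]
width: 0.0002
```

```bash
python3 - <<'E'
from h import *
print(get_state()['position'])
T=lambda t,g,z=.036:target('right',t,g,z,r=.028,hw=.0135)
rows([T(.965,g) for g in (.008,.004,0)]+[T(t,0) for t in (.86,.75,.64,.53,.42,.32,.22,.14,.07)])
E
```

```text
[ 0.47391493 -0.18563768  0.0347786 ]
[0.057, 0.018, -0.012, -0.001, 0.0, 0.0001, 0] for [ 0.479 -0.183  0.036  0.732]
[0.097, 0.018, -0.012, -0.001, 0.0, 0.0001, 0] for [ 0.482 -0.18   0.036  0.732]
[0.137, 0.018, -0.012, -0.001, 0.0, 0.0001, 0] for [ 0.485 -0.178  0.036  0.732]
[0.168, -0.002, -0.012, -0.001, 0.0001, 0.0168, 0] for [ 0.486 -0.174  0.036  0.628]
[0.202, -0.019, -0.012, -0.0009, 0.0001, 0.0343, 0] for [ 0.488 -0.171  0.036  0.518]
[0.238, -0.032, -0.012, -0.0009, 0.0002, 0.0518, 0] for [ 0.489 -0.167  0.036  0.408]
[0.275, -0.042, -0.012, -0.0009, 0.0002, 0.0693, 0] for [ 0.492 -0.164  0.036  0.298]
[0.312, -0.047, -0.012, -0.0009, 0.0003, 0.0868, 0] for [ 0.494 -0.161  0.036  0.188]
[0.347, -0.049, -0.012, -0.0009, 0.0003, 0.1027, 0] for [ 0.496 -0.159  0.036  0.088]
[0.382, -0.046, -0.012, -0.0009, 0.0004, 0.1186, 0] for [ 0.499 -0.157  0.036 -0.013]
[0.409, -0.042, -0.012, -0.0009, 0.0004, 0.1314, 0] for [ 0.502 -0.155  0.036 -0.092]
[0.433, -0.037, -0.012, -0.0009, 0.0004, 0.1425, 0] for [ 0.504 -0.154  0.036 -0.162]
```

step_arm(increments=[[0.057,0.018,-0.01,-0.001,0,0,0],[0.097,0.018,-0.01,-0.001,0,0,0],[0.137,0.018,-0.01,-0.001,0,0,0],[0.168,-0.002,-0.01,-0.001,0,0.017,0],[0.202,-0.02,-0.01,-0.001,0,0.034,0],[0.238,-0.032,-0.01,-0.001,0,0.052,0],[0.275,-0.042,-0.01,-0.001,0,0.069,0],[0.312,-0.047,-0.01,-0.001,0,0.087,0],[0.347,-0.049,-0.01,-0.001,0,0.103,0],[0.347,-0.049,-0.01,-0.001,0,0.103,0]])

```text
t: 12.27
position: [0.4974, -0.1579, 0.0362]
tool_rot: [3.14, 0.001, 0.086]
ft_force: [0.2, 0.4, 0.2]
width: 0.0001
```

```bash
python3 - <<'E'
from h import *
print(get_state()['position'])
T=lambda t,g,z=.036:target('right',t,g,z,r=.028,hw=.0135)
rows([T(t,0) for t in (.32,.22,.14,.07,.0)]+[T(0,.014)])
E
```

```text
[ 0.49741944 -0.15786949  0.03622497]
[-0.01, 0.009, 0.002, 0.0003, 0.0002, -0.0002, 0] for [ 0.496 -0.159  0.036  0.088]
[0.019, -0.01, 0.002, 0.0003, 0.0002, 0.0157, 0] for [ 0.499 -0.157  0.036 -0.013]
[0.043, -0.024, 0.002, 0.0003, 0.0001, 0.0284, 0] for [ 0.502 -0.155  0.036 -0.092]
[0.065, -0.033, 0.002, 0.0003, 0.0001, 0.0396, 0] for [ 0.504 -0.154  0.036 -0.162]
[0.088, -0.042, 0.002, 0.0003, 0.0001, 0.0507, 0] for [ 0.506 -0.153  0.036 -0.232]
[-0.045, -0.086, 0.002, 0.0003, 0.0001, 0.0507, 0] for [ 0.492 -0.15   0.036 -0.232]
```

step_arm(increments=[[0.019,-0.01,0,0,0,0.016,0],[0.043,-0.024,0,0,0,0.028,0],[0.065,-0.033,0,0,0,0.04,0],[0.088,-0.042,0,0,0,0.051,0],[0.088,-0.042,0,0,0,0.051,0],[0.02,-0.065,0,0,0,0.051,0],[-0.05,-0.086,0,0,0,0.051,0],[-0.05,-0.086,0,0,0,0.051,0],[-0.05,-0.086,-0.4,0,0,0.051,0],[-0.05,-0.086,-0.8,0,0,0.051,0],[-0.05,-0.086,-0.9,0,0,0.051,0]])

```text
t: 13.18
position: [0.4939, -0.1514, 0.1307]
tool_rot: [3.14, -0.007, -0.235]
ft_force: [1.0, -0.5, -0.4]
width: 0.0005
```

step_arm(increments=[[0,0.4,-0.3,0,0,0,0],[0,0.8,-0.6,0,0,0,0],[0,1,-0.9,0,0,0,0],[0,1,-0.9,0,0,0,0],[0,1,-0.9,0,0,0,0]])

```text
t: 13.6
position: [0.47, -0.2522, 0.2238]
tool_rot: [3.14, -0.014, -0.239]
ft_force: [-0.5, -0.3, -0.3]
width: 0.0003
```

step_arm(increments=[[0,0.4,0,0,0,0,0],[0,0.8,0,0,0,0,0],[0,1,0,0,0,0,0],[0,1,0,0,0,0,0]])

```text
t: 13.93
position: [0.4439, -0.3523, 0.2228]
tool_rot: [3.138, -0.012, -0.245]
ft_force: [0.1, 0.5, 0.6]
width: 0.0006
```

```bash
cat > chk.py <<'E'
from h import *
import sys
print(get_state()['position'])
p=capture('top')
cv2.imwrite('pics/'+sys.argv[1],cv2.cvtColor(cv2.resize(p['image'][110:270,130:390],None,fx=3,fy=3),4))
im=p['image']; hsv=cv2.cvtColor(im,cv2.COLOR_RGB2HSV)
m=cv2.inRange(hsv,(12,110,70),(32,255,255))
n,l,st,ce=cv2.connectedComponentsWithStats(m)
for i in range(1,n):
    if 60<st[i,4]<300:
        W=np.array([ray(p,r,.026)[:2] for r in np.argwhere(l==i)]);C=W.mean(0);u=np.linalg.svd(W-C)[2][0]
        for k in LOC:
            d=C-piv(k)
            if np.linalg.norm(d)<.03:
                u*=np.sign(u@d); f=lambda v:(np.arctan2(v[1],v[0])-LOC[k][2]-YAW+np.pi)%(2*np.pi)-np.pi
                print(k,st[i,4],f(u),f(d),np.linalg.norm(d), C)
g=cv2.inRange(hsv,(40,90,40),(85,255,255)); g[:,:220]=0; g[:,300:]=0
B=np.array([ray(p,r,.0114)[:2] for r in np.argwhere(g>0)]); (bx,by),bs,ba=cv2.minAreaRect((B*1e4).astype(np.float32)); print('board',bx/1e4,by/1e4,np.array(bs)/1e4,ba)
E
python3 chk.py t7.png
```

```text
[ 0.44385107 -0.35229631  0.2228491 ]
left 89 -0.13218656492341774 -0.13813554222400448 0.02416585834432561 [ 0.58237567 -0.01275248]
right 84 0.05784380303596537 0.09891561655898462 0.02431298094189915 [ 0.52257492 -0.16082814]
near 82 0.14980331077752984 0.14022099282392064 0.023235603668204003 [ 0.50003546 -0.07116906]
board 0.553084814453125 -0.08711552124023438 [0.15071674 0.10116787] 76.65801239013672
```

View pics/t7.png

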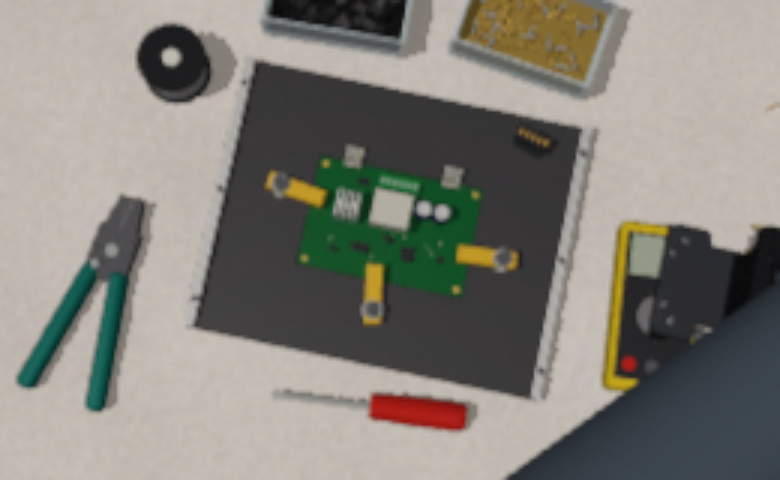

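```bash
python3 - <<'E'
from h import *
p=capture('top')
for l,z in [('plug',.012),('spool',0),('driver',0),('pliers',0),('meter',0)]:
    for m in mark_of(p,l)[:1]: print(l,round(m['p'],2),np.round(ray(p,m['point'],z),3))
print(get_state()['qvel'],finish_job())
E
```

```text
plug 0.63 [ 0.627 -0.208  0.012]
spool 0.6 [0.702 0.104 0.   ]
driver 0.54 [ 0.401 -0.069  0.   ]
pliers 0.91 [0.514 0.165 0.   ]
meter 0.58 [ 0.473 -0.32   0.   ]
the job is handed in; nothing more can be done
[ 0.00346992 -0.00287109  0.01154601 -0.00500722  0.00285668 -0.00011774
 -0.0015428 ] None
```

All three hold-downs are pushed in across the board's edges, and I handed the job in at about 14 s of the 58 s allowed. I pushed each one sideways with the closed fingertip, which stayed above the board.

| Check (final top view) | Result | Limit |
|---|---|---|
| Left hold-down | about -0.13 rad | ±0.26 rad |
| Right hold-down | about +0.06 to +0.10 rad | ±0.26 rad |
| Near hold-down | about +0.15 rad | ±0.26 rad |
| Board position | shifted under 1 mm from the first picture | 6 mm |
| Plug, spool, driver, pliers, meter | within about 10 mm of the first readings, which is network scatter | 30 mm |

- **Overshoot:** the left and near hold-downs went about 0.14 rad past square, because the finger acts about 4 mm thicker than I assumed. I allowed for that on the right one. I left the first two as they were, since they are inside tolerance. A rougher reading by eye put them slightly further over, at -0.16 and +0.17 rad.
- **Calibration:** the wrist camera disagreed with the top camera by about 4 mm at the left hold-down. I worked from the top camera.
- **Forces:** the readings I saw stayed around 2 N or less. The arm finished about 0.2 m up, touching nothing.

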